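# Put the examination lenses back in their foam tray

### The arm

A 6-joint arm with a two-finger parallel gripper is mounted at the origin on the work surface. World frame = base frame: x ahead of the robot, y to its left, z up, the work surface at z = 0. Lengths are in mm, angles in rad, forces in N, time in s.
With the tool pointing down it reaches from about 400 to 925 mm from the base axis. Payload 12.5 kg.
Tool frame: the origin (TCP) lies midway between the tips of the shut fingers; the grasp point (between the pads) lies 19 mm behind it; z points along the fingers, y is the line along which they close (so a half turn about z gives the same grasp; the last joint's range is limited). The gripper opens to 95 mm and grips with 3 to 60 N. Pads are 20 mm wide; open, the fingers measure 119 mm over their backs; the gripper's body (75 mm by 180 mm) begins 59 mm behind the grasp point.
Start: joints at [-1.417, 0.491, 1.559, -0, 1.092, -0.106], TCP at [160.577, -604.038, 214.661] pointing down, gripper open.
Joint ranges: [-3.1, 3.1], [-0.84, 2.19], [0.05, 2.79], [-1.13, 4.28], [0.06, 2.93], [-2.69, 2.69]. Speed limits (rad/s): [2.22, 2.22, 2.79, 3.14, 3.14, 3.14].

### API

Orientations are given as [roll, pitch, yaw] about the fixed x, y, z axes, in that order (R = Rz(yaw) Ry(pitch) Rx(roll)).
In Python, from cell import state, read_camera, job_done gives the robot as it stands.
- The arm moves only by the tool carry_out, never from a script. Its argument "moves" is a list of rows, each an object with "slide": the shift along the tool's x, y, z as a fraction of full scale, a list of three; "spin": the turn about the tool's z as a fraction of full scale. A call has 1 to 12 rows; each row shifts and turns the commanded pose from where the row before left it, along the tool's axes as they then stand; what a row does not reach is not made up. Full scale, the value 1, is 0.4 m for a shift and 30 degrees for a turn. A row lasts 1/12 s, in which the tool goes at most 41.7 mm and 7.16 degrees, less where a joint would pass 70% of its speed; a pose out of reach is approached as far as the arm can. A call with a number of a shift or a turn outside -1 to 1 is refused whole. A call with a gripper value outside its range is refused whole. "hand" is the closure, from 0 (fully open) to 1 (shut), set as the call begins (left out, the last holds). The fingers move at their own pace and stop on an object; the grip force is fixed at half the most. Time passes only in rows, so rows that do not move let the fingers close. It gives the time, the measured TCP pose, the force, the opening and the grip force at its end, in the units of the state.
- state(): the state, without advancing time (a new reading comes with each control period).
- read_camera(name): name is "scene" or "top" or "wrist"; returns a dict with "color" (480x640x3 uint8, red, green, blue), "K" (3x3 intrinsics, pixels), "R" (3x3) and "t" (3): a world point X has camera coordinates R X + t. Camera axes: x right, y down, z forward; pixel columns grow to the right and rows downward; lengths in mm; the calibration is good to about 2 mm. A picture is of the moment at which its call begins. There is no depth.
- job_done(): hands the job in; it is judged then, once.
The state is a dict: "t": time; "joints": joint angles; "qvel": joint speeds; "tau": joint torques, N m; "eef_pos": TCP position; "tcp_rot": TCP orientation; "ft_force": force on the tool from outside, world axes, zero at the start; "moment": the same for the moment, N m; "opening": opening from 0.0 (shut) to 1.0 (fully open); "grip_force": force on a finger pad.
Only numpy, scipy, OpenCV 4.12 (cv2) and the standard library are available. Lean on these libraries where they do the work, as an engineer would, in place of code of your own. Each camera call takes 0.05 s, during which the arm holds its last target. There are 200 camera calls.

### The job

Clear up after the eye examination: put the three condensing lenses and the mirrored contact lens back into the foam-lined tray, each flat in the round well cut for its size (largest lens in the largest well, and so on down; the mirrored lens goes in the third largest), the same way up as they are now, and set the glass down gently rather than dropping it. The trial lens with the tab and the plain eyepiece dust cap do not belong in this tray: leave them where they lie.

Things in the scene. Friction and masses are not known exactly. Their poses are not given: they have to be found in the camera images.
- lens_large_c (a point): large condensing lens: a round black ring, 60 mm outside diameter and 22 mm high, with clear domed glass in it, lying flat and loose on the table. The point is its centre, half-way up (11 mm above its underside); its z axis is its round axis, up at the start.
- lens_medium_c (a point): medium condensing lens: a round black ring, 46 mm outside diameter and 24 mm high, with clear domed glass in it, lying flat and loose on the table. The point is its centre, half-way up (12 mm above its underside); its z axis is its round axis, up at the start.
- lens_small_c (a point): small condensing lens: a round black ring, 26 mm outside diameter and 20 mm high, with clear domed glass in it, lying flat and loose on the table. The point is its centre, half-way up (10 mm above its underside); its z axis is its round axis, up at the start.
- lens_mirror_c (a point): mirrored contact lens: black, shaped like a little top hat, 34 mm high, standing on its flange (36 mm diameter, 7 mm thick) with a straight barrel of 26 mm diameter above it, a thin silver band round the barrel and a small clear disc on top; loose on the table. Grip it by the barrel. The point is on its axis half-way up (17 mm above its underside); z axis up at the start.
- well_large (a point): round well for the large condensing lens: 73 mm diameter, 8 mm deep, mouth bevelled to 79 mm, in a stiff grey foam insert 86 mm square, one of four set two by two in any order in a fixed steel tray 198 mm square (wells 87 mm apart; nothing of it higher than the foam's top, 28 mm above the table). The point is the centre of the well's floor, 20 mm above the table; x, y along the tray's sides, z up.
- well_medium (a point): round well for the medium condensing lens: 59 mm diameter, 8 mm deep, mouth bevelled to 65 mm, in a stiff grey foam insert 86 mm square, one of four set two by two in any order in a fixed steel tray 198 mm square (wells 87 mm apart; nothing of it higher than the foam's top, 28 mm above the table). The point is the centre of the well's floor, 20 mm above the table; x, y along the tray's sides, z up.
- well_small (a point): round well for the small condensing lens: 39 mm diameter, 8 mm deep, mouth bevelled to 45 mm, in a stiff grey foam insert 86 mm square, one of four set two by two in any order in a fixed steel tray 198 mm square (wells 87 mm apart; nothing of it higher than the foam's top, 28 mm above the table). The point is the centre of the well's floor, 20 mm above the table; x, y along the tray's sides, z up.
- well_mirror (a point): round well for the mirrored contact lens: 49 mm diameter, 8 mm deep, mouth bevelled to 55 mm, in a stiff grey foam insert 86 mm square, one of four set two by two in any order in a fixed steel tray 198 mm square (wells 87 mm apart; nothing of it higher than the foam's top, 28 mm above the table). The point is the centre of the well's floor, 20 mm above the table; x, y along the tray's sides, z up.
- trial_lens_c (a point): trial lens, a look-alike that stays: a flat black ring 38 mm in diameter and only 5 mm thick with thin clear glass and a 14 mm tab sticking out on one side (its x axis). Loose on the table; the point is the ring's centre, half-way up.
- dust_cap_c (a point): dust cap of a microscope eyepiece, a look-alike that stays: a plain black disc, 46 mm in diameter and 18 mm high, closed on top, no glass. Loose on the table; the point is its centre, half-way up.
Things that resemble listed ones, but are neither listed nor needed, are in the scene too. Leave any orange or yellow look-alike of the part that bears well_small alone.

How it is judged:
By the outcome, as a careful person would: the job done as asked, in the order asked, and still so for the second after the job is handed in, with the robot touching nothing.
It also fails if it takes over 96 s, if anything falls off the work surface, if the arm or the gripper's body presses on something with over 40 N, if the wrist force passes 120 N, or if a joint passes its speed limit or range.

## Working session

There is one attempt and no reset: what is moved stays moved. The work goes in short steps, Python scripts to look and compute and a tool call to move; the robot and the scene stay as the last step left them, time stands still between calls to the robot, and variables do not carry over. Pictures are saved under pics/ and viewed, at most 14 in all, crops included, and the job is handed in when it is done.

Besides the shell and the picture viewer there is one more tool, called in YAML: its name, and indented under it one key for each argument. carry_out: Moves the arm, as the interface text tells. Shift numbers are shares of 0.4 m and turn numbers shares of 30 degrees, none past 1 either way. Its arguments: {"type":"object","properties":{"moves":{"type":"array"},"hand":{"type":"number"}},"required":["moves"]}

```bash
mkdir -p pics; ls; python3 - <<'E'
from cell import *
import cv2
s=state();print({k:s[k] for k in('t','eef_pos','tcp_rot','opening')})
for n in('top','scene'):
    c=read_camera(n);cv2.imwrite(f'pics/{n}0.png',c['color'][:,:,::-1]);print(n,c['K'],c['R'],c['t'])
E
```

```text
pics
{'t': 0.0, 'eef_pos': array([ 160.52112059, -603.79351964,  214.07847619]), 'tcp_rot': array([-3.14054473e+00, -8.13242222e-05,  2.59767142e-01]), 'opening': 1.000843643847243}
top [[524.58801031   0.         318.32040588]
 [  0.         524.58801031 240.04898404]
 [  0.           0.           1.        ]] [[ 0.01956998 -0.99980669 -0.00189691]
 [-0.99292726 -0.01921304 -0.11715937]
 [ 0.11710028  0.0041763  -0.99311131]] [ -20.76606674  518.03333838 1153.27974233]
scene [[458.71421054   0.         322.90516746]
 [  0.         458.71421054 237.94982346]
 [  0.           0.           1.        ]] [[ 0.05963884  0.99820416 -0.00562703]
 [ 0.79197462 -0.0507473  -0.60844138]
 [-0.60763427  0.03183027 -0.79357887]] [ -15.7373566  -397.56106688 1289.04512465]
```

View pics/top0.png

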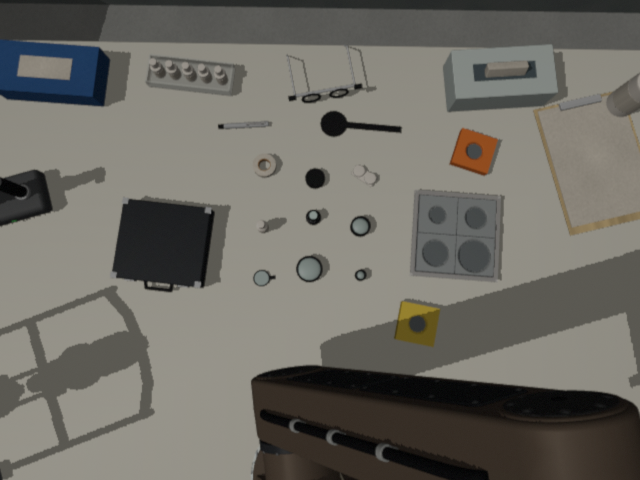

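View pics/scene0.png

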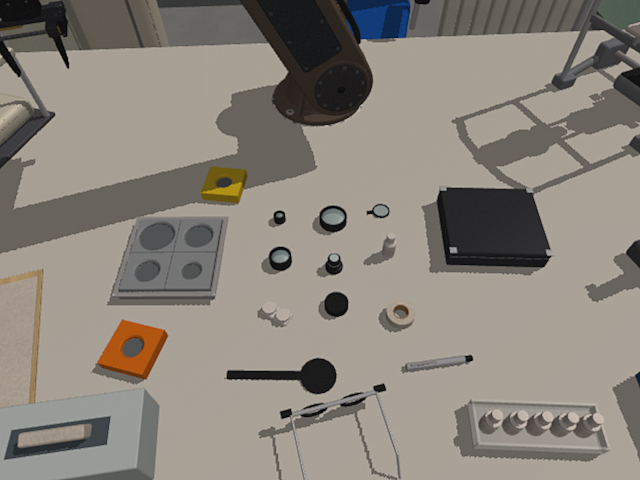

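The top view shows the large lens at (309,268), medium (360,226), small (361,275), mirror (313,217), dust cap (315,178) and trial lens (262,278). The tray is centred at about (456,235), with wells at (437,215), (476,217), (435,252) and (474,256). The scene view agrees, with the large well at (157,236) and the small well at (191,270).

```bash
cat > h.py <<'E'
import numpy as np,cv2
from cell import *
def ray(c,uv,z):
    d=c['R'].T@np.linalg.solve(c['K'],[uv[0],uv[1],1.]); o=-c['R'].T@c['t']
    return o+d*(z-o[2])/d[2]
def proj(c,X):
    p=c['K']@(c['R']@np.asarray(X,float)+c['t']); return p[:2]/p[2]
def blob(c,uv,r,th,z,kind='dark'):
    """hull of the dark blob nearest uv within r -> centre & size on plane z"""
    g=cv2.cvtColor(c['color'],cv2.COLOR_RGB2GRAY); u,v=map(int,uv)
    x0,y0=max(u-r,0),max(v-r,0); p=g[y0:v+r+1,x0:u+r+1]
    p=cv2.resize(p,None,fx=4,fy=4,interpolation=cv2.INTER_CUBIC)
    cs,_=cv2.findContours((p<th).astype(np.uint8),cv2.RETR_EXTERNAL,cv2.CHAIN_APPROX_NONE)
    cs=[k for k in cs if len(k)>20]
    k=max(cs,key=cv2.contourArea); h=cv2.convexHull(k)[:,0]
    pts=np.array([ray(c,((a+.5)/4-.5+x0,(b+.5)/4-.5+y0),z)[:2] for a,b in h])
    (cx,cy),(a,b),_=cv2.fitEllipse(np.float32(pts)) if len(pts)>5 else cv2.minAreaRect(np.float32(pts))
    return np.round([cx,cy,a,b],1)
E
python3 - <<'E'
from h import *
T=read_camera('top');S=read_camera('scene')
ob=dict(large=((309,268),(333,218),22,18),medium=((360,226),(280,258),24,14),small=((361,275),(279,217),20,10),mirror=((313,217),(334,263),34,12))
for n,(a,b,h,r) in ob.items():
    print(n,blob(T,a,r,60,h/2),blob(S,b,r,60,h/2))
for n,a in dict(w1=(437,215),w2=(476,217),w3=(435,252),w4=(474,256)).items():
    print(n,[blob(T,a,20,t,28) for t in(95,110)],ray(T,a,28)[:2])
g=cv2.cvtColor(T['color'],cv2.COLOR_RGB2GRAY);print(g[215,415:500:1],g[254,410:505])
cr=T['color'][160:310,240:510,::-1];cv2.imwrite('pics/c1.png',cv2.resize(cr,None,fx=2.9,fy=2.9,interpolation=cv2.INTER_CUBIC))
E
```

```text
large [455.3   8.8  59.   59.4] [456.2   9.6  61.3  75.9]
medium [ 555.5 -106.3   44.7   47.8] [ 556.4 -105.5   47.2   60.6]
small [ 443.4 -108.1   23.3   26.4] [ 444.8 -107.1   26.6   40.1]
mirror [573.4   1.9  33.6  34.1] [581.5   2.5  34.5  49.6]
w1 [array([ 582.2, -278.6,   42.2,   44.9]), array([ 581.4, -279.5,   93. ,   95.8])] [ 581.16359682 -279.25224184]
w2 [array([ 577. , -365.9,   52.1,   55.4]), array([ 577.7, -363.8,  101.1,  225.2])] [ 578.26652955 -367.75791196]
w3 [array([ 494.8, -273.7,   62. ,   64.8]), array([ 496.8, -274.4,   92.2,   94.2])] [ 496.5937492  -274.16244906]
w4 [array([ 480.5, -356.8,   92.9,  120.4]), array([ 490.2, -367.3,   96.1,  281.4])] [ 489.24776682 -361.86945654]
[112 107  90  80  95 103 104 104 103 103 104 103  99  80  63  71  72  73
  72  72  72  72  72  72  71  71  71  71  72  76  87  93 102 103 104 103
 103 103 103 103 103  99  92 101 103 103 104 103 102  91  62  55  70  72
  71  71  72  72  71  72  72  72  71  72  70  71  70  71  70  73  80  90
 103 105 102 103 103 102 102 100  96 107 108 108 107] [137 113 113 111 104  80  81 102 105 105 104  97  70  58  71  74  73  73
  73  73  73  73  72  74  73  74  73  72  73  74  73  73  74  73  72  72
  73  76  89 101 104 103 104 103  97  81  98  85  59  54  71  72  72  73
  72  72  72  72  72  73  72  73  73  73  72  72  72  72  71  72  72  72
  71  71  72  72  71  72  74  79  80 102 104  97  86 106 110 110 106  92
  91 107 140 143 142]
```

View pics/c1.png

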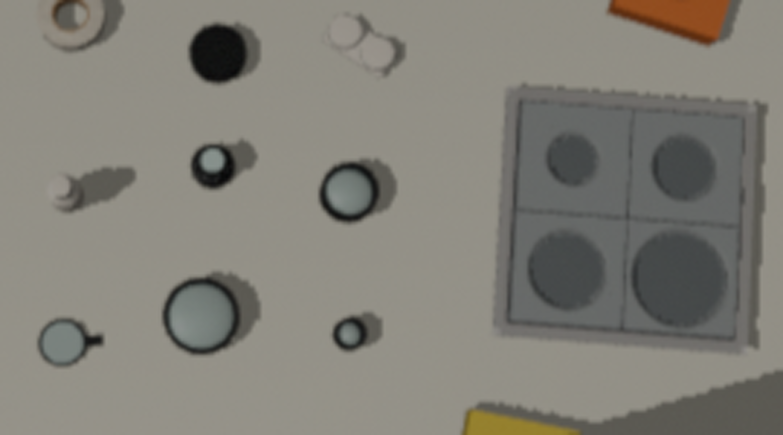

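The crop confirms the wells by size: small is upper left, mirror upper right, medium lower left and large lower right. I'll square up the tool and head for the large lens.

carry_out:
  moves:
    - {"slide": [0,0,0],"spin": 0.165}
    - {"slide": [0,0,0],"spin": 0.165}
    - {"slide": [0,0,0],"spin": 0.165}
    - {"slide": [0.09,-0.05,0],"spin": 0}
    - {"slide": [0.09,-0.05,0],"spin": 0}
    - {"slide": [0.09,-0.05,0],"spin": 0}
    - {"slide": [0.09,-0.05,0],"spin": 0}
    - {"slide": [0.09,-0.05,0],"spin": 0}
    - {"slide": [0.09,-0.05,0],"spin": 0}
    - {"slide": [0.09,-0.05,0],"spin": 0}
    - {"slide": [0,0,0],"spin": 0}
  hand: 0

```text
t: 1.12
eef_pos: [417.6, -460.2, 214.5]
tcp_rot: [-3.141, -0.001, 0.005]
ft_force: [-0.9, 0.7, -0.1]
opening: 1.0
grip_force: 0.0
```

carry_out:
  moves:
    - {"slide": [0.016,-0.098,0],"spin": 0}
    - {"slide": [0.016,-0.098,0],"spin": 0}
    - {"slide": [0.016,-0.098,0],"spin": 0}
    - {"slide": [0.016,-0.098,0],"spin": 0}
    - {"slide": [0.016,-0.098,0],"spin": 0}
    - {"slide": [0.016,-0.098,0],"spin": 0}
    - {"slide": [0,-0.098,0],"spin": 0}
    - {"slide": [0,-0.098,0],"spin": 0}
    - {"slide": [0,-0.098,0],"spin": 0}
    - {"slide": [0,-0.098,0],"spin": 0}
    - {"slide": [0,-0.098,0],"spin": 0}
    - {"slide": [0,-0.098,0],"spin": 0}

```text
t: 2.12
eef_pos: [450.1, 8.1, 214.7]
tcp_rot: [3.141, -0.0, 0.0]
ft_force: [1.2, -0.7, -0.2]
opening: 1.0
grip_force: 0.0
```

carry_out:
  moves:
    - {"slide": [0,0,0],"spin": 0}
    - {"slide": [0,0,0],"spin": 0}

```text
t: 2.28
eef_pos: [450.4, 8.1, 214.7]
tcp_rot: [3.141, -0.0, 0.004]
ft_force: [1.3, -0.8, -0.0]
opening: 1.0
grip_force: 0.0
```

```bash
python3 - <<'E'
from h import *
W=read_camera('wrist');cv2.imwrite('pics/w0.png',W['color'][:,:,::-1])
print(W['K'][0,0],-W['R'].T@W['t'],W['R'])
for n,p in dict(large=(455.5,9.2,11),medium=(556,-106,12),small=(444,-107.6,10),mirror=(577,2,17)).items(): print(n,proj(W,p))
E
```

```text
431.98208578741014 [519.50482189   8.82472439 385.33266055] [[ 0.00414707 -0.99999058  0.00128452]
 [-0.96872665 -0.00369872  0.24810278]
 [-0.24809569 -0.00227325 -0.96873286]]
large [311.11261964 207.26384792]
medium [452.55893492  86.34374865]
small [442.94711064 220.42632675]
mirror [320.70265487  57.05649739]
```

View pics/w0.png

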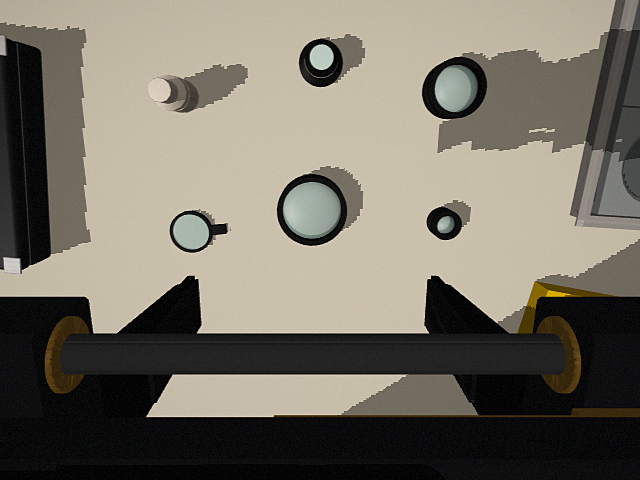

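The wrist view shows the large lens at (312,209), mirror at (321,62), medium at (455,88), small at (444,222) and the trial lens at (191,231). I'll measure them here.

```bash
python3 - <<'E'
from h import *
W=read_camera('wrist')
for n,(a,h,r) in dict(large=((312,209),22,42),medium=((455,88),24,40),small=((444,222),20,25),mirror=((321,62),34,30)).items(): print(n,blob(W,a,r,50,h/2))
# mirror top disc: bright glass on top
m=cv2.inRange(W['color'],(150,170,160),(215,225,215))
print(cv2.countNonZero(m[40:70,305:340]),ray(W,(321,57),34))
E
```

```text
large [452.7   8.9  61.   63.3]
medium [ 554.2 -107.5   47.6   53. ]
small [ 441.6 -108.5   27.2   32.7]
mirror [572.7   2.2  34.6  35.6]
454 [574.54081934   0.62027848  34.        ]
```

carry_out:
  moves:
    - {"slide": [0.009,-0.002,0.09],"spin": 0}
    - {"slide": [0,0,0.09],"spin": 0}
    - {"slide": [0,0,0.09],"spin": 0}
    - {"slide": [0,0,0.09],"spin": 0}
    - {"slide": [0,0,0.06],"spin": 0}
    - {"slide": [0,0,0.04],"spin": 0}
    - {"slide": [0,0,0.03],"spin": 0}
    - {"slide": [0,0,0.02],"spin": 0}
    - {"slide": [0,0,0],"spin": 0}
    - {"slide": [0,0,0],"spin": 0}

```text
t: 3.22
eef_pos: [454.3, 6.5, 10.6]
tcp_rot: [3.142, 0.0, -0.001]
ft_force: [0.1, -0.2, 0.8]
opening: 0.997
grip_force: 0.0
```

carry_out:
  moves:
    - {"slide": [0,0,0],"spin": 0}
    - {"slide": [0,0,0],"spin": 0}
    - {"slide": [0,0,0],"spin": 0}
    - {"slide": [0,0,0],"spin": 0}
    - {"slide": [0,0,0],"spin": 0}
    - {"slide": [0,0,0],"spin": 0}
    - {"slide": [0,0,0],"spin": 0}
    - {"slide": [0,0,0],"spin": 0}
  hand: 1

```text
t: 3.88
eef_pos: [454.3, 7.4, 10.8]
tcp_rot: [3.141, -0.0, 0.001]
ft_force: [-1.1, -0.3, 4.9]
opening: 0.625
grip_force: 30.0
```

carry_out:
  moves:
    - {"slide": [0,0,-0.03],"spin": 0}
    - {"slide": [0,0,-0.07],"spin": 0}
    - {"slide": [0,0,-0.09],"spin": 0}
    - {"slide": [0.01,0.06,-0.04],"spin": 0}
    - {"slide": [0.01,0.09,0],"spin": 0}
    - {"slide": [0.01,0.09,0],"spin": 0}
    - {"slide": [0.01,0.09,0],"spin": 0}
    - {"slide": [0.01,0.09,0],"spin": 0}
    - {"slide": [0.01,0.09,0],"spin": 0}
    - {"slide": [0.01,0.09,0],"spin": 0}
    - {"slide": [0.01,0.09,0],"spin": 0}
    - {"slide": [0.01,0.07,0],"spin": 0}

```text
t: 4.88
eef_pos: [490.2, -299.3, 102.4]
tcp_rot: [3.141, 0.0, -0.0]
ft_force: [0.3, 0.4, -0.7]
opening: 0.626
grip_force: 30.0
```

carry_out:
  moves:
    - {"slide": [0,0.07,0],"spin": 0}
    - {"slide": [0,0.05,0],"spin": 0}
    - {"slide": [0,0.03,0],"spin": 0}
    - {"slide": [0,0,0],"spin": 0}
    - {"slide": [0,0,0],"spin": 0}
    - {"slide": [0,0,0],"spin": 0}

```text
t: 5.38
eef_pos: [490.3, -355.3, 102.5]
tcp_rot: [-3.141, 0.001, 0.001]
ft_force: [-0.1, 0.0, -1.6]
opening: 0.622
grip_force: 30.0
```

```bash
python3 - <<'E'
from h import *
W=read_camera('wrist');im=W['color'][:,:,::-1].copy()
print(state()['eef_pos'])
for n,p in dict(s=(582,-279,28),mi=(577,-366,28),me=(495,-274,28),l=(490,-361,28)).items():
    q=proj(W,p);print(n,q);cv2.drawMarker(im,tuple(int(a) for a in q),(0,0,255),0,12)
cv2.imwrite('pics/w1.png',im)
E
```

```text
[ 490.42719285 -355.25583396  102.58702095]
s [170.63723742  88.09100416]
mi [332.71543058  98.05488798]
me [174.09022836 244.95189518]
l [322.37236926 253.26801704]
```

View pics/w1.png

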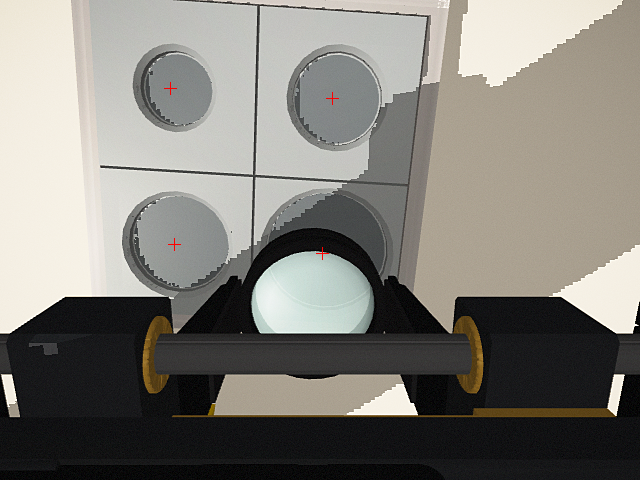

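The markers sit about 4 px left of the well centres, roughly 2 mm in y. I'll bias the target to y = -362.5 and descend.

carry_out:
  moves:
    - {"slide": [0,0.018,0.03],"spin": 0}
    - {"slide": [0,0,0.06],"spin": 0}
    - {"slide": [0,0,0.04],"spin": 0}
    - {"slide": [0,0,0.02],"spin": 0}
    - {"slide": [0,0,0.005],"spin": 0}
    - {"slide": [0,0,0.005],"spin": 0}
    - {"slide": [0,0,0.005],"spin": 0}
    - {"slide": [0,0,0],"spin": 0}
    - {"slide": [0,0,0],"spin": 0}

```text
t: 6.18
eef_pos: [490.7, -364.0, 37.2]
tcp_rot: [3.141, -0.001, 0.001]
ft_force: [-0.3, -0.3, -1.2]
opening: 0.627
grip_force: 30.0
```

carry_out:
  moves:
    - {"slide": [0,-0.002,0.004],"spin": 0}
    - {"slide": [0,0,0.004],"spin": 0}
    - {"slide": [0,0,0.004],"spin": 0}
    - {"slide": [0,0,0.003],"spin": 0}
    - {"slide": [0,0,0],"spin": 0}
    - {"slide": [0,0,0],"spin": 0}

```text
t: 6.68
eef_pos: [490.4, -363.0, 30.9]
tcp_rot: [3.141, -0.0, 0.001]
ft_force: [-0.7, 0.8, 2.5]
opening: 0.624
grip_force: 30.0
```

carry_out:
  moves:
    - {"slide": [0,0,0.001],"spin": 0}
    - {"slide": [0,0,0],"spin": 0}
    - {"slide": [0,0,0],"spin": 0}

```text
t: 6.93
eef_pos: [490.4, -363.0, 30.8]
tcp_rot: [3.141, -0.0, 0.001]
ft_force: [-2.6, 2.1, 7.6]
opening: 0.625
grip_force: 30.0
```

carry_out:
  moves:
    - {"slide": [0,0,0],"spin": 0}
    - {"slide": [0,0,0],"spin": 0}
    - {"slide": [0,0,0],"spin": 0}
    - {"slide": [0,0,0],"spin": 0}
    - {"slide": [0,0,0],"spin": 0}
  hand: 0.22

```text
t: 7.35
eef_pos: [490.4, -363.1, 30.1]
tcp_rot: [-3.142, 0.0, 0.001]
ft_force: [0.6, -0.1, 0.5]
opening: 0.775
grip_force: 0.0
```

carry_out:
  moves:
    - {"slide": [0,0,-0.03],"spin": 0}
    - {"slide": [0,0,-0.06],"spin": 0}
    - {"slide": [0,0,-0.09],"spin": 0}
    - {"slide": [0,0,-0.09],"spin": 0}
    - {"slide": [0,0,0],"spin": 0}
    - {"slide": [0,0,0],"spin": 0}

```text
t: 7.85
eef_pos: [491.1, -363.6, 141.0]
tcp_rot: [3.138, -0.003, 0.001]
ft_force: [0.5, 0.1, -0.4]
opening: 0.776
grip_force: 0.0
```

```bash
python3 - <<'E'
from h import *
W=read_camera('wrist');im=W['color'][:,:,::-1].copy()
print(state()['eef_pos'])
cv2.imwrite('pics/w2.png',im)
E
```

```text
[ 490.44144823 -363.03444157  139.25534234]
```

View pics/w2.png

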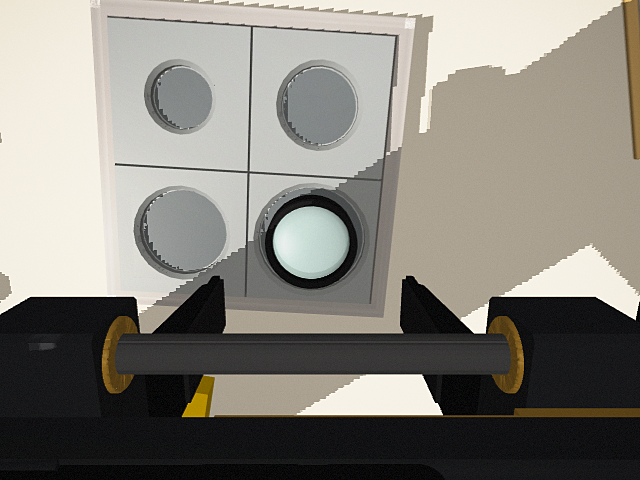

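The large lens sits flat and centred in its well: ring at (311,241), well at (312,239). Next is the medium lens.

carry_out:
  moves:
    - {"slide": [0.02,-0.04,0],"spin": 0}
    - {"slide": [0.02,-0.08,0],"spin": 0}
    - {"slide": [0.02,-0.09,0],"spin": 0}
    - {"slide": [0.02,-0.09,0],"spin": 0}
    - {"slide": [0.02,-0.09,0],"spin": 0}
    - {"slide": [0.02,-0.09,0],"spin": 0}
    - {"slide": [0.02,-0.08,0],"spin": 0}
    - {"slide": [0.021,-0.05,0],"spin": 0}
    - {"slide": [0,-0.03,0.05],"spin": 0}
    - {"slide": [0,0,0.08],"spin": 0}
    - {"slide": [0,0,0.03],"spin": 0}
    - {"slide": [0,0,0],"spin": 0}

```text
t: 8.9
eef_pos: [552.7, -106.0, 70.5]
tcp_rot: [-3.14, 0.007, 0.001]
ft_force: [-0.2, 0.6, 0.6]
opening: 0.779
grip_force: 0.0
```

carry_out:
  moves:
    - {"slide": [0,0,0],"spin": 0}
    - {"slide": [0,0,0],"spin": 0}

```text
t: 9.07
eef_pos: [554.9, -107.2, 74.6]
tcp_rot: [3.141, -0.0, 0.0]
ft_force: [0.2, 0.1, 1.1]
opening: 0.782
grip_force: 0.0
```

carry_out:
  moves:
    - {"slide": [0,0,0.05],"spin": 0}
    - {"slide": [0,0,0.05],"spin": 0}
    - {"slide": [0,0,0.03],"spin": 0}
    - {"slide": [0,0,0.018],"spin": 0}
    - {"slide": [0,0,0.01],"spin": 0}
    - {"slide": [0,0,0],"spin": 0}
    - {"slide": [0,0,0],"spin": 0}
    - {"slide": [0,0,0],"spin": 0}

```text
t: 9.73
eef_pos: [555.1, -107.2, 11.8]
tcp_rot: [3.141, -0.001, 0.001]
ft_force: [0.2, -0.1, 0.2]
opening: 0.784
grip_force: 0.0
```

carry_out:
  moves:
    - {"slide": [0,0,0],"spin": 0}
    - {"slide": [0,0,0],"spin": 0}
    - {"slide": [0,0,0],"spin": 0}
    - {"slide": [0,0,0],"spin": 0}
    - {"slide": [0,0,0],"spin": 0}
    - {"slide": [0,0,0],"spin": 0}
    - {"slide": [0,0,0],"spin": 0}
    - {"slide": [0,0,0],"spin": 0}
  hand: 1

```text
t: 10.4
eef_pos: [554.7, -107.0, 11.1]
tcp_rot: [3.141, -0.0, 0.001]
ft_force: [-0.9, 0.3, 1.9]
opening: 0.478
grip_force: 30.0
```

carry_out:
  moves:
    - {"slide": [0,0,-0.04],"spin": 0}
    - {"slide": [0,0,-0.07],"spin": 0}
    - {"slide": [0,0,-0.07],"spin": 0}
    - {"slide": [-0.02,0.03,-0.04],"spin": 0}
    - {"slide": [-0.03,0.07,0],"spin": 0}
    - {"slide": [-0.03,0.08,0],"spin": 0}
    - {"slide": [-0.03,0.08,0],"spin": 0}
    - {"slide": [-0.03,0.08,0],"spin": 0}
    - {"slide": [-0.009,0.05,0],"spin": 0}
    - {"slide": [0,0.032,0],"spin": 0}
    - {"slide": [0,0,0],"spin": 0}
    - {"slide": [0,0,0],"spin": 0}

```text
t: 11.4
eef_pos: [495.2, -275.7, 98.8]
tcp_rot: [-3.141, 0.0, -0.0]
ft_force: [-0.4, 0.6, -0.7]
opening: 0.476
grip_force: 30.0
```

carry_out:
  moves:
    - {"slide": [0,0,0.04],"spin": 0}
    - {"slide": [0,0,0.06],"spin": 0}
    - {"slide": [0,0,0.04],"spin": 0}
    - {"slide": [0,0,0.02],"spin": 0}
    - {"slide": [0,0,0],"spin": 0}
    - {"slide": [0,0,0],"spin": 0}
    - {"slide": [0,0,0],"spin": 0}

```text
t: 11.98
eef_pos: [495.8, -275.6, 35.9]
tcp_rot: [3.141, -0.001, 0.001]
ft_force: [-0.5, -1.0, 0.0]
opening: 0.478
grip_force: 30.0
```

carry_out:
  moves:
    - {"slide": [0,0,0.004],"spin": 0}
    - {"slide": [0,0,0.004],"spin": 0}
    - {"slide": [0,0,0.002],"spin": 0}
    - {"slide": [0,0,0.002],"spin": 0}
    - {"slide": [0,0,0.001],"spin": 0}
    - {"slide": [0,0,0],"spin": 0}
    - {"slide": [0,0,0],"spin": 0}

```text
t: 12.57
eef_pos: [495.3, -275.9, 31.0]
tcp_rot: [3.141, -0.001, 0.001]
ft_force: [-2.8, 2.6, 14.2]
opening: 0.474
grip_force: 30.0
```

carry_out:
  moves:
    - {"slide": [0,0,-0.001],"spin": 0}
    - {"slide": [0,0,0],"spin": 0}
    - {"slide": [0,0,0],"spin": 0}
    - {"slide": [0,0,0],"spin": 0}
    - {"slide": [0,0,0],"spin": 0}
  hand: 0.37

```text
t: 12.98
eef_pos: [495.1, -275.8, 30.1]
tcp_rot: [-3.142, 0.0, 0.001]
ft_force: [-0.1, -0.4, 0.2]
opening: 0.632
grip_force: 0.0
```

carry_out:
  moves:
    - {"slide": [0,0,-0.03],"spin": 0}
    - {"slide": [0,0,-0.06],"spin": 0}
    - {"slide": [0,0,-0.09],"spin": 0}
    - {"slide": [0,0,-0.09],"spin": 0}
    - {"slide": [0,0,0],"spin": 0}
    - {"slide": [0,0,0],"spin": 0}

```text
t: 13.48
eef_pos: [495.8, -276.3, 139.9]
tcp_rot: [3.139, -0.003, 0.001]
ft_force: [-0.4, -0.1, -1.2]
opening: 0.632
grip_force: 0.0
```

```bash
python3 - <<'E'
from h import *
W=read_camera('wrist');im=W['color'][:,:,::-1].copy()
print(state()['eef_pos'])
cv2.imwrite('pics/w3.png',im)
E
```

```text
[ 495.14178322 -275.80688482  138.42837313]
```

View pics/w3.png

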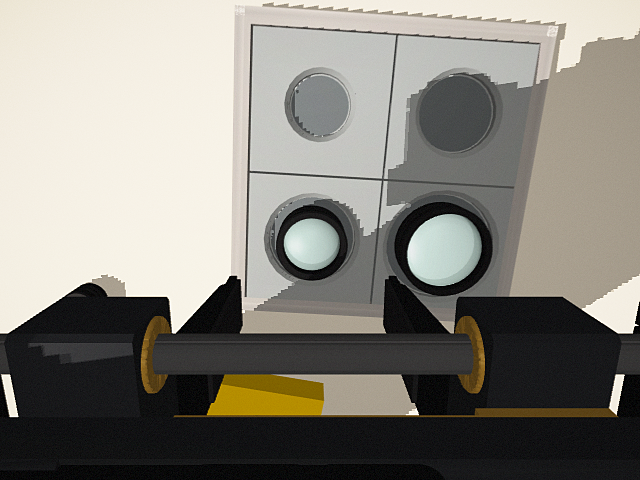

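The medium lens sits flat in its well: ring at (312,243), well at (312,240). Next is the small lens.

carry_out:
  moves:
    - {"slide": [-0.02,-0.04,0],"spin": 0}
    - {"slide": [-0.03,-0.08,0],"spin": 0}
    - {"slide": [-0.03,-0.09,0],"spin": 0}
    - {"slide": [-0.03,-0.09,0],"spin": 0}
    - {"slide": [-0.02,-0.08,0],"spin": 0}
    - {"slide": [0,-0.038,0],"spin": 0}
    - {"slide": [0,0,0.06],"spin": 0}
    - {"slide": [0,0,0.08],"spin": 0}
    - {"slide": [0,0,0.03],"spin": 0}
    - {"slide": [0,0,0],"spin": 0}
    - {"slide": [0,0,0],"spin": 0}
    - {"slide": [0,0,0],"spin": 0}

```text
t: 14.53
eef_pos: [443.1, -108.8, 70.4]
tcp_rot: [-3.142, 0.0, 0.0]
ft_force: [0.4, 0.5, 0.2]
opening: 0.629
grip_force: 0.0
```

```bash
python3 - <<'E'
from h import *
W=read_camera('wrist')
print(state()['eef_pos'],proj(W,(443,-108.5,10)),proj(W,(575,1.5,17)))
cv2.imwrite('pics/w4.png',W['color'][:,:,::-1])
E
```

```text
[ 443.29841427 -108.84143834   70.69887272] [312.23503589 259.88639574] [76.08281917 -7.41598648]
```

View pics/w4.png

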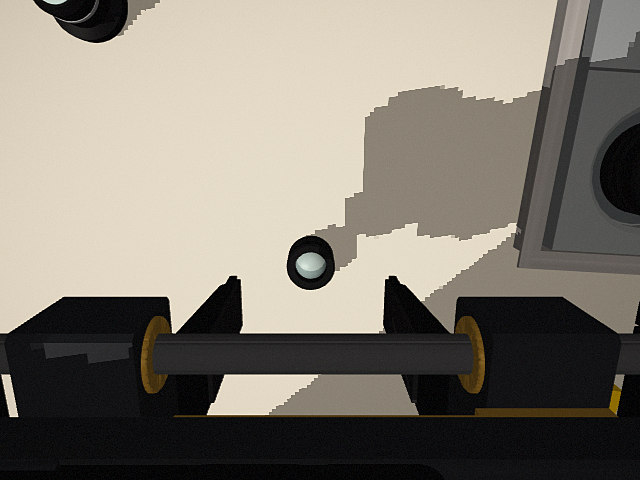

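The small lens at (311,263) is midway between the fingers, within about 1.5 mm of the prediction (312,260).

carry_out:
  moves:
    - {"slide": [-0.002,0,0.05],"spin": 0}
    - {"slide": [0,0,0.05],"spin": 0}
    - {"slide": [0,0,0.03],"spin": 0}
    - {"slide": [0,0,0.014],"spin": 0}
    - {"slide": [0,0,0.005],"spin": 0}
    - {"slide": [0,0,0],"spin": 0}
    - {"slide": [0,0,0],"spin": 0}
    - {"slide": [0,0,0],"spin": 0}

```text
t: 15.25
eef_pos: [442.7, -108.8, 11.4]
tcp_rot: [3.141, -0.001, 0.001]
ft_force: [0.3, 0.3, 0.8]
opening: 0.629
grip_force: 0.0
```

carry_out:
  moves:
    - {"slide": [0,0,0],"spin": 0}
    - {"slide": [0,0,0],"spin": 0}
    - {"slide": [0,0,0],"spin": 0}
    - {"slide": [0,0,0],"spin": 0}
    - {"slide": [0,0,0],"spin": 0}
    - {"slide": [0,0,0],"spin": 0}
    - {"slide": [0,0,0],"spin": 0}
    - {"slide": [0,0,0],"spin": 0}
  hand: 1

```text
t: 15.92
eef_pos: [442.3, -108.7, 10.6]
tcp_rot: [3.141, -0.0, 0.001]
ft_force: [0.0, -0.3, 0.7]
opening: 0.26
grip_force: 30.0
```

carry_out:
  moves:
    - {"slide": [0,0,-0.03],"spin": 0}
    - {"slide": [0,0,-0.06],"spin": 0}
    - {"slide": [0,0,-0.07],"spin": 0}
    - {"slide": [0.03,0.04,-0.06],"spin": 0}
    - {"slide": [0.06,0.07,0],"spin": 0}
    - {"slide": [0.06,0.07,0],"spin": 0}
    - {"slide": [0.06,0.07,0],"spin": 0}
    - {"slide": [0.06,0.07,0],"spin": 0}
    - {"slide": [0.05,0.06,0],"spin": 0}
    - {"slide": [0.029,0.051,0],"spin": 0}
    - {"slide": [0,0,0],"spin": 0}
    - {"slide": [0,0,0],"spin": 0}

```text
t: 16.92
eef_pos: [581.7, -281.4, 97.8]
tcp_rot: [-3.141, 0.001, -0.0]
ft_force: [0.4, 1.2, 0.1]
opening: 0.26
grip_force: 30.0
```

```bash
python3 - <<'E'
from h import *
W=read_camera('wrist')
print(state()['eef_pos'],proj(W,(581.8,-281,28)))
cv2.imwrite('pics/w5.png',W['color'][:,:,::-1])
E
```

```text
[ 581.26627053 -280.58404827   98.00693486] [311.96910124 254.70480042]
```

View pics/w5.png

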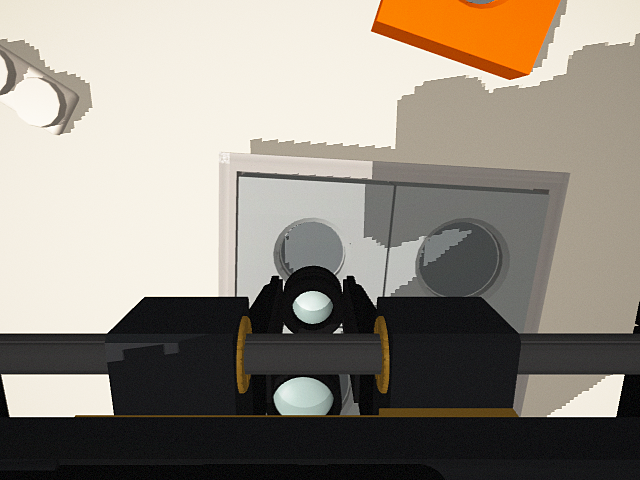

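The small well at (310,254) is where predicted (312,255), and the lens is held level. Lowering it now.

carry_out:
  moves:
    - {"slide": [0,0,0.04],"spin": 0}
    - {"slide": [0,0,0.06],"spin": 0}
    - {"slide": [0,0,0.04],"spin": 0}
    - {"slide": [0,0,0.015],"spin": 0}
    - {"slide": [0,0,0],"spin": 0}
    - {"slide": [0,0,0],"spin": 0}
    - {"slide": [0,0,0],"spin": 0}
    - {"slide": [0,0,0],"spin": 0}

```text
t: 17.63
eef_pos: [582.4, -281.1, 37.8]
tcp_rot: [3.141, -0.001, 0.001]
ft_force: [-0.3, -0.7, -0.3]
opening: 0.261
grip_force: 30.0
```

carry_out:
  moves:
    - {"slide": [0,0,0.004],"spin": 0}
    - {"slide": [0,0,0.004],"spin": 0}
    - {"slide": [0,0,0.002],"spin": 0}
    - {"slide": [0,0,0.002],"spin": 0}
    - {"slide": [0,0,0],"spin": 0}
    - {"slide": [0,0,0],"spin": 0}

```text
t: 18.13
eef_pos: [582.0, -281.0, 31.7]
tcp_rot: [-3.142, 0.0, 0.001]
ft_force: [0.3, -0.3, 0.1]
opening: 0.264
grip_force: 30.0
```

carry_out:
  moves:
    - {"slide": [0,0,0.002],"spin": 0}
    - {"slide": [0,0,0.001],"spin": 0}
    - {"slide": [0,0,0],"spin": 0}
    - {"slide": [0,0,0],"spin": 0}
    - {"slide": [0,0,0],"spin": 0}

```text
t: 18.55
eef_pos: [582.0, -281.0, 30.7]
tcp_rot: [3.141, -0.0, 0.001]
ft_force: [-0.4, -0.0, 0.2]
opening: 0.262
grip_force: 30.0
```

carry_out:
  moves:
    - {"slide": [0,0,0.001],"spin": 0}
    - {"slide": [0,0,0.001],"spin": 0}
    - {"slide": [0,0,0],"spin": 0}
    - {"slide": [0,0,0],"spin": 0}
    - {"slide": [0,0,0],"spin": 0}

```text
t: 18.97
eef_pos: [582.1, -281.0, 30.6]
tcp_rot: [3.141, -0.0, 0.001]
ft_force: [-3.2, 1.5, 7.5]
opening: 0.26
grip_force: 30.0
```

Contact. Now I'll release it to a 45 mm opening and rise.

carry_out:
  moves:
    - {"slide": [0,0,-0.001],"spin": 0}
    - {"slide": [0,0,0],"spin": 0}
    - {"slide": [0,0,0],"spin": 0}
    - {"slide": [0,0,0],"spin": 0}
    - {"slide": [0,0,0],"spin": 0}
  hand: 0.52

```text
t: 19.38
eef_pos: [581.9, -281.0, 30.1]
tcp_rot: [3.142, 0.0, 0.001]
ft_force: [0.2, 0.9, -0.2]
opening: 0.476
grip_force: 0.0
```

carry_out:
  moves:
    - {"slide": [0,0,-0.03],"spin": 0}
    - {"slide": [0,0,-0.06],"spin": 0}
    - {"slide": [0,0,-0.09],"spin": 0}
    - {"slide": [0,0,-0.09],"spin": 0}
    - {"slide": [0,0,0],"spin": 0}
    - {"slide": [0,0,0],"spin": 0}

```text
t: 19.88
eef_pos: [582.7, -281.4, 141.2]
tcp_rot: [3.139, -0.004, 0.001]
ft_force: [-0.3, 0.3, 0.4]
opening: 0.477
grip_force: 0.0
```

```bash
python3 - <<'E'
from h import *
W=read_camera('wrist')
print(state()['eef_pos'],proj(W,(581.8,-281,28)))
cv2.imwrite('pics/w6.png',W['color'][:,:,::-1])
E
```

```text
[ 582.0240731  -280.95885368  139.317012  ] [311.54152184 239.30116045]
```

View pics/w6.png

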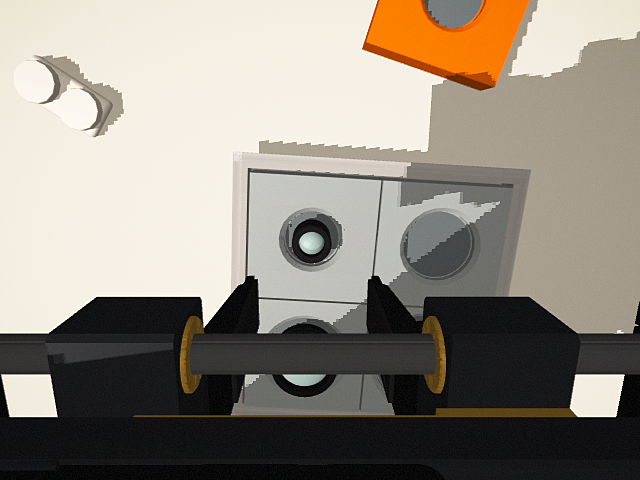

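The small lens is flat in its well at (312,241). Last is the mirrored lens.

carry_out:
  moves:
    - {"slide": [-0.019,-0.04,0],"spin": 0}
    - {"slide": [0,-0.08,0],"spin": 0}
    - {"slide": [0,-0.09,0],"spin": 0}
    - {"slide": [0,-0.09,0],"spin": 0}
    - {"slide": [0,-0.09,0],"spin": 0}
    - {"slide": [0,-0.09,0],"spin": 0}
    - {"slide": [0,-0.09,0],"spin": 0}
    - {"slide": [0,-0.08,0],"spin": 0}
    - {"slide": [0,-0.055,0.04],"spin": 0}
    - {"slide": [0,0,0.08],"spin": 0}
    - {"slide": [0,0,0.03],"spin": 0}
    - {"slide": [0,0,0],"spin": 0}
  hand: 0.35

```text
t: 20.93
eef_pos: [572.1, 1.8, 74.5]
tcp_rot: [-3.141, 0.007, 0.001]
ft_force: [0.1, -0.6, 0.2]
opening: 0.652
grip_force: 0.0
```

carry_out:
  moves:
    - {"slide": [0,0,0],"spin": 0}
    - {"slide": [0,0,0],"spin": 0}

```text
t: 21.1
eef_pos: [574.4, 0.8, 78.5]
tcp_rot: [3.142, -0.0, 0.0]
ft_force: [-0.7, 0.1, -0.2]
opening: 0.654
grip_force: 0.0
```

```bash
python3 - <<'E'
from h import *
W=read_camera('wrist')
print(state()['eef_pos'],proj(W,(574.5,1,34)),proj(W,(574.5,1,0)))
cv2.imwrite('pics/w7.png',W['color'][:,:,::-1])
E
```

```text
[574.57351095   0.67235565  78.91471787] [312.23910631 268.23524478] [312.1903614  250.85304774]
```

View pics/w7.png

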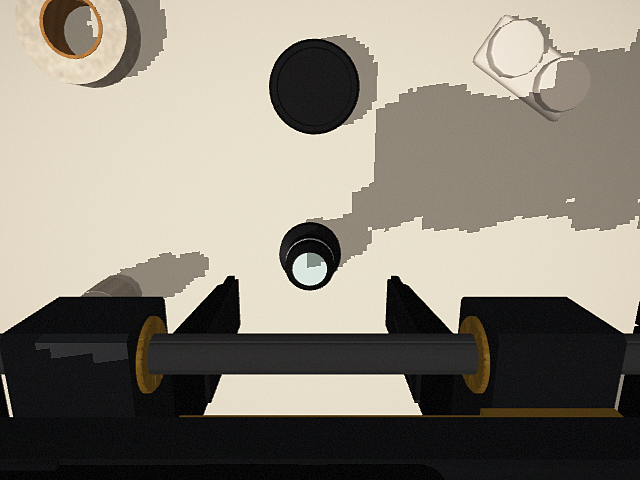

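The disc at (311,267) matches the prediction (312,268), so the tool is centred. Descending to grip the barrel.

carry_out:
  moves:
    - {"slide": [0,0,0.05],"spin": 0}
    - {"slide": [0,0,0.05],"spin": 0}
    - {"slide": [0,0,0.04],"spin": 0}
    - {"slide": [0,0,0.018],"spin": 0}
    - {"slide": [0,0,0.007],"spin": 0}
    - {"slide": [0,0,0],"spin": 0}
    - {"slide": [0,0,0],"spin": 0}
    - {"slide": [0,0,0],"spin": 0}

```text
t: 21.82
eef_pos: [574.7, 0.9, 13.2]
tcp_rot: [3.141, -0.002, 0.001]
ft_force: [0.2, -0.2, -0.2]
opening: 0.652
grip_force: 0.0
```

carry_out:
  moves:
    - {"slide": [0,0,0],"spin": 0}
    - {"slide": [0,0,0],"spin": 0}
    - {"slide": [0,0,0],"spin": 0}
    - {"slide": [0,0,0],"spin": 0}
    - {"slide": [0,0,0],"spin": 0}
    - {"slide": [0,0,0],"spin": 0}
    - {"slide": [0,0,0],"spin": 0}
    - {"slide": [0,0,0],"spin": 0}
  hand: 1

```text
t: 22.48
eef_pos: [574.2, 1.0, 12.2]
tcp_rot: [3.142, 0.0, 0.001]
ft_force: [0.6, 0.6, 1.5]
opening: 0.261
grip_force: 30.0
```

carry_out:
  moves:
    - {"slide": [0,0,-0.03],"spin": 0}
    - {"slide": [0,0,-0.07],"spin": 0}
    - {"slide": [0,0,-0.09],"spin": 0}
    - {"slide": [0.008,0.05,-0.04],"spin": 0}
    - {"slide": [0,0.09,0],"spin": 0}
    - {"slide": [0,0.09,0],"spin": 0}
    - {"slide": [0,0.09,0],"spin": 0}
    - {"slide": [0,0.09,0],"spin": 0}
    - {"slide": [0,0.09,0],"spin": 0}
    - {"slide": [0,0.09,0],"spin": 0}
    - {"slide": [0,0.09,0],"spin": 0}
    - {"slide": [0,0.08,0],"spin": 0}

```text
t: 23.48
eef_pos: [577.2, -305.3, 105.2]
tcp_rot: [3.141, -0.0, 0.0]
ft_force: [0.1, 0.6, -1.0]
opening: 0.267
grip_force: 30.0
```

carry_out:
  moves:
    - {"slide": [0,0.08,0],"spin": 0}
    - {"slide": [0,0.05,0],"spin": 0}
    - {"slide": [0,0.032,0],"spin": 0}
    - {"slide": [0,0,0],"spin": 0}
    - {"slide": [0,0,0],"spin": 0}
    - {"slide": [0,0,0],"spin": 0}

```text
t: 23.98
eef_pos: [577.7, -366.4, 104.4]
tcp_rot: [-3.141, 0.0, 0.002]
ft_force: [0.2, -0.2, -0.8]
opening: 0.268
grip_force: 30.0
```

carry_out:
  moves:
    - {"slide": [0,0,0.04],"spin": 0}
    - {"slide": [0,0,0.06],"spin": 0}
    - {"slide": [0,0,0.045],"spin": 0}
    - {"slide": [0,0,0.02],"spin": 0}
    - {"slide": [0,0,0],"spin": 0}
    - {"slide": [0,0,0],"spin": 0}
    - {"slide": [0,0,0],"spin": 0}
    - {"slide": [0,0,0],"spin": 0}

```text
t: 24.65
eef_pos: [578.2, -367.9, 39.6]
tcp_rot: [3.14, -0.001, 0.001]
ft_force: [-0.6, 0.3, -0.0]
opening: 0.266
grip_force: 30.0
```

carry_out:
  moves:
    - {"slide": [0,0,0.004],"spin": 0}
    - {"slide": [0,0,0.004],"spin": 0}
    - {"slide": [0,0,0.002],"spin": 0}
    - {"slide": [0,0,0],"spin": 0}
    - {"slide": [0,0,0],"spin": 0}

```text
t: 25.07
eef_pos: [577.6, -367.8, 34.2]
tcp_rot: [3.142, 0.0, 0.001]
ft_force: [-0.1, -1.0, 0.0]
opening: 0.27
grip_force: 30.0
```

carry_out:
  moves:
    - {"slide": [0,0,0.002],"spin": 0}
    - {"slide": [0,0,0.002],"spin": 0}
    - {"slide": [0,0,0.001],"spin": 0}
    - {"slide": [0,0,0],"spin": 0}
    - {"slide": [0,0,0],"spin": 0}
    - {"slide": [0,0,0],"spin": 0}

```text
t: 25.57
eef_pos: [577.6, -367.8, 32.3]
tcp_rot: [3.142, -0.0, 0.001]
ft_force: [0.6, 0.6, 0.2]
opening: 0.268
grip_force: 30.0
```

carry_out:
  moves:
    - {"slide": [0,0,0.001],"spin": 0}
    - {"slide": [0,0,0],"spin": 0}
    - {"slide": [0,0,0],"spin": 0}
    - {"slide": [0,0,0],"spin": 0}

```text
t: 25.9
eef_pos: [577.6, -367.8, 32.2]
tcp_rot: [3.141, -0.0, 0.001]
ft_force: [-1.8, 1.2, 4.6]
opening: 0.264
grip_force: 30.0
```

Contact. Release and rise clear.

carry_out:
  moves:
    - {"slide": [0,0,0],"spin": 0}
    - {"slide": [0,0,0],"spin": 0}
    - {"slide": [0,0,0],"spin": 0}
    - {"slide": [0,0,0],"spin": 0}
    - {"slide": [0,0,0],"spin": 0}
  hand: 0.52

```text
t: 26.32
eef_pos: [577.6, -367.8, 31.7]
tcp_rot: [3.142, 0.0, 0.001]
ft_force: [-0.8, -0.3, -0.5]
opening: 0.476
grip_force: 0.0
```

carry_out:
  moves:
    - {"slide": [0,0,-0.03],"spin": 0}
    - {"slide": [0,0,-0.06],"spin": 0}
    - {"slide": [0,0,-0.09],"spin": 0}
    - {"slide": [0,0,-0.09],"spin": 0}
    - {"slide": [-0.08,0,-0.08],"spin": 0}
    - {"slide": [-0.08,0,-0.05],"spin": 0}
    - {"slide": [-0.05,0,0],"spin": 0}
    - {"slide": [0,0,0],"spin": 0}
    - {"slide": [0,0,0],"spin": 0}

```text
t: 27.07
eef_pos: [495.8, -368.2, 190.7]
tcp_rot: [3.14, -0.001, -0.001]
ft_force: [1.0, 1.4, 0.2]
opening: 0.479
grip_force: 0.0
```

```bash
python3 - <<'E'
from h import *
W=read_camera('wrist');T=read_camera('top')
a=cv2.resize(W['color'],(400,300));b=cv2.resize(T['color'][150:300,230:430],(400,300))
cv2.imwrite('pics/end.png',np.hstack([a,b])[:,:,::-1])
E
```

```text
(no output)
```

View pics/end.png

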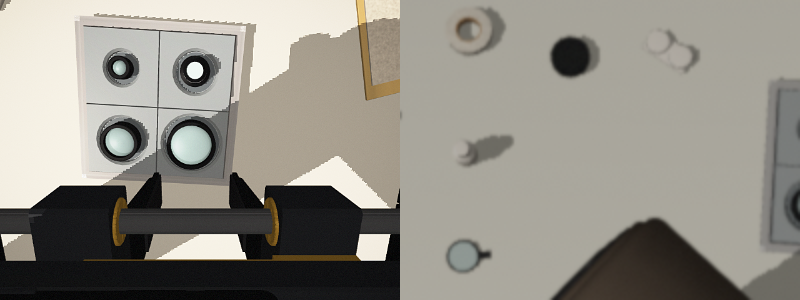

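All four lenses are in their wells: small at (120,68), mirror (194,70), medium (120,142) and large (190,144). The dust cap and trial lens have not moved.

```bash
python3 -c "
from cell import *
print(job_done())"
```

```text
the job is handed in; nothing more can be done
None
```

The job is handed in after about 27 s of the allowed 96 s: all three condensing lenses and the mirrored lens are in their matching wells, right way up, and the trial lens and dust cap were left where they lay.

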